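# Spin-test the stool casters and bin those that bind

### The arm

A 7-joint arm with a two-finger parallel gripper is mounted at the origin on the work surface. World frame = base frame: x ahead of the robot, y to its left, z up, the work surface at z = 0. Lengths are in m, angles in rad, forces in N, time in s.
With the tool pointing down it reaches from about 0.425 to 0.95 m from the base axis. Payload 16.7 kg.
Tool frame: the origin (TCP) lies at the centre of the arm's flange, where the gripper is bolted on; the fingertips stand 199 mm ahead of it and the grasp point (between the pads) lies 180 mm ahead of it; z points along the fingers, y is the direction in which the jaws open and shut (so a half turn about z gives the same grasp; the last joint's range is limited). The gripper opens to 94 mm and grips with 3 to 60 N. Pads are 16 mm wide; open, the fingers measure 119 mm over their backs; the gripper's body (75 mm by 177 mm) begins 78 mm behind the grasp point.
Start: joints at [0.961, 0.426, 0.074, 1.606, -0.034, 1.111, -0.067], TCP at [0.3, -0.605, 0.405] pointing down, gripper open.
Joint ranges: [-2.85, 2.85], [-0.5, 2.14], [-1.23, 1.37], [0.21, 2.46], [-1.02, 4.16], [0.16, 2.05], [-2.73, 2.73]. Speed limits (rad/s): [1.89, 1.89, 2.39, 2.39, 3.01, 3.01, 3.01].

### API

Orientations are given as [roll, pitch, yaw] about the fixed x, y, z axes, in that order (R = Rz(yaw) Ry(pitch) Rx(roll)).
In Python, from workcell import robot, capture, camera_params gives the robot as it stands.
- The arm moves only by the shell command python3 -m pendant 'ROWS'. ROWS is JSON, a list that holds one entry, the list of rows, each a list of 7 numbers: the shift along the tool's x, y, z in mm, then the turn, a rotation vector about the tool's x, y, z in degrees, then the finger opening in mm, from 0 to 94. A call has 1 to 20 rows; each row shifts and turns the pose as measured when the row begins, along the tool's axes as they then stand; what a row does not reach is not made up. A row lasts 1/10 s, in which the tool goes at most 50 mm and 8.59 degrees, less where a joint would pass 70% of its speed; a pose out of reach is approached as far as the arm can. A call with a gripper value outside its range is refused whole. The fingers move at their own pace and stop on an object; the grip force is fixed at half the most. Time passes only in rows, so rows that do not move let the fingers close. It gives the time, the measured TCP pose, the force and the opening at its end, in the units of the state.
- robot.sense(): the state, without advancing time (a new reading comes with each control period).
- capture(name): name is "scene" or "top"; returns the picture (384x512x3 uint8, blue, green, red); there is no depth.
- camera_params(name): a dict with "intrinsics" (3x3 intrinsics, pixels), "R" (3x3) and "t" (3): a world point X has camera coordinates R X + t. Camera axes: x right, y down, z forward; pixel columns grow to the right and rows downward; lengths in m; the calibration is good to about 2 mm. A picture is of the moment at which its call begins. camera_params takes no time and is no camera call.
- robot.finish_job(): hands the job in, once; it reports no verdict.
The state is a dict: "clock": time; "q": joint angles; "joint_vel": joint speeds; "effort": joint torques, N m; "ee_pos": TCP position; "eef_rot": TCP orientation; "force": force on the tool from outside, world axes, zero at the start; "ft_torque": the same for the moment, N m; "gripper_width": finger opening in m.
Only numpy, scipy, OpenCV 4.12 (cv2) and the standard library are available. Lean on these libraries where they do the work, as an engineer would, in place of code of your own. Each camera call takes 0.05 s, during which the arm holds its last target.

### The job

Try the wheel of every caster in the aluminium holding block, turning each at least an eighth of a turn on its axle, to find which run on freely and which bind and stop as soon as they are let go. Lift the casters that bind out of the block and leave them in the grey bin; leave the free-running ones standing fully home in the block, and do not disturb the bottle, beaker or wrench.

Things in the scene. Friction and masses are not known exactly. Their poses are not given: they have to be found in the camera images.
- rack: Aluminium holding block fixed to the bench, 100 (x) x 330 (y) x 45 (z) mm, origin at the centre of its underside. Its top has a row of four square sockets along its own y axis, at y = -120, -40, 40 and 120 mm, each 16 mm square and 33 mm deep; a caster stands loosely in each.
- bin: Grey open-topped plastic reject bin fixed to the bench, 220 (x) x 200 (y) x 70 (z) mm outside, walls and floor 4 to 5 mm thick, origin at the centre of its underside, z up.
- caster_a_mid (a point): Stem caster standing wheel up in the block, any socket; 93 mm tall, about 0.25 kg, all alike. Point half-way up, 47 mm above its foot, on the centre line. 15 mm square steel stem in the socket (cannot turn, lifts straight out); above it a flange 40 x 31 mm; then a steel fork to 25 mm above this point, 24 mm wide in x, flat outer faces 31 mm apart in y: grip these from above.
- caster_a_hub (a point): Axle centre of caster_a's wheel, 21 mm above its mid point: black rubber-tyred wheel, 50 mm diameter, 20 mm wide, its top 25 mm above this point (105 mm above the bench in the block) and standing clear of the fork. Axle along the caster's y (the block's y while standing there). Grey tread bars and hub pockets show it turning.
- wheel_a (a joint): That wheel's angle on its axle, rad, counted over full turns, no stops; starts within 0.1 of zero, grows when the top of the tyre is stroked towards the block's +x. A sound wheel stroked at 0.1 to 0.2 m/s runs on by itself for a second or more; a bad one turns only while pushed, stiffly (0.5 to 2 N at the tyre, so press with 3 to 6 N), and stops dead when let go.
- caster_b_mid (a point): Stem caster standing wheel up in the block, any socket; 93 mm tall, about 0.25 kg, all alike. Point half-way up, 47 mm above its foot, on the centre line. 15 mm square steel stem in the socket (cannot turn, lifts straight out); above it a flange 40 x 31 mm; then a steel fork to 25 mm above this point, 24 mm wide in x, flat outer faces 31 mm apart in y: grip these from above.
- caster_b_hub (a point): Axle centre of caster_b's wheel, 21 mm above its mid point: black rubber-tyred wheel, 50 mm diameter, 20 mm wide, its top 25 mm above this point (105 mm above the bench in the block) and standing clear of the fork. Axle along the caster's y (the block's y while standing there). Grey tread bars and hub pockets show it turning.
- wheel_b (a joint): That wheel's angle on its axle, rad, counted over full turns, no stops; starts within 0.1 of zero, grows when the top of the tyre is stroked towards the block's +x. A sound wheel stroked at 0.1 to 0.2 m/s runs on by itself for a second or more; a bad one turns only while pushed, stiffly (0.5 to 2 N at the tyre, so press with 3 to 6 N), and stops dead when let go.
- caster_c_mid (a point): Stem caster standing wheel up in the block, any socket; 93 mm tall, about 0.25 kg, all alike. Point half-way up, 47 mm above its foot, on the centre line. 15 mm square steel stem in the socket (cannot turn, lifts straight out); above it a flange 40 x 31 mm; then a steel fork to 25 mm above this point, 24 mm wide in x, flat outer faces 31 mm apart in y: grip these from above.
- caster_c_hub (a point): Axle centre of caster_c's wheel, 21 mm above its mid point: black rubber-tyred wheel, 50 mm diameter, 20 mm wide, its top 25 mm above this point (105 mm above the bench in the block) and standing clear of the fork. Axle along the caster's y (the block's y while standing there). Grey tread bars and hub pockets show it turning.
- wheel_c (a joint): That wheel's angle on its axle, rad, counted over full turns, no stops; starts within 0.1 of zero, grows when the top of the tyre is stroked towards the block's +x. A sound wheel stroked at 0.1 to 0.2 m/s runs on by itself for a second or more; a bad one turns only while pushed, stiffly (0.5 to 2 N at the tyre, so press with 3 to 6 N), and stops dead when let go.
- caster_d_mid (a point): Stem caster standing wheel up in the block, any socket; 93 mm tall, about 0.25 kg, all alike. Point half-way up, 47 mm above its foot, on the centre line. 15 mm square steel stem in the socket (cannot turn, lifts straight out); above it a flange 40 x 31 mm; then a steel fork to 25 mm above this point, 24 mm wide in x, flat outer faces 31 mm apart in y: grip these from above.
- caster_d_hub (a point): Axle centre of caster_d's wheel, 21 mm above its mid point: black rubber-tyred wheel, 50 mm diameter, 20 mm wide, its top 25 mm above this point (105 mm above the bench in the block) and standing clear of the fork. Axle along the caster's y (the block's y while standing there). Grey tread bars and hub pockets show it turning.
- wheel_d (a joint): That wheel's angle on its axle, rad, counted over full turns, no stops; starts within 0.1 of zero, grows when the top of the tyre is stroked towards the block's +x. A sound wheel stroked at 0.1 to 0.2 m/s runs on by itself for a second or more; a bad one turns only while pushed, stiffly (0.5 to 2 N at the tyre, so press with 3 to 6 N), and stops dead when let go.
- bottle_mid (a point): Bystander: white plastic bottle, 60 mm diameter, 140 mm tall, standing; point at its centre, half-way up.
- beaker_mid (a point): Bystander: clear beaker, about 64 mm diameter, 75 mm tall, standing; point at its centre, half-way up.
- wrench_grip (a point): Bystander: steel wrench 150 mm long lying on the bench; point on its handle.

How it is judged:
On the way:
1. every wheel has been turned on its axle: all four stand 0.5 rad or more from angle zero, either way, at one time ((value of joint wheel_a above 0.5 rad or value of joint wheel_a below -0.5 rad) and (value of joint wheel_b above 0.5 rad or value of joint wheel_b below -0.5 rad) and (value of joint wheel_c above 0.5 rad or value of joint wheel_c below -0.5 rad) and (value of joint wheel_d above 0.5 rad or value of joint wheel_d below -0.5 rad)), for 0.1 s.
At the end, for the whole second after the job is handed in: Both binding casters rest in the grey bin, their centres inside its walls and under 85 mm above its underside; both free-running ones stand in the block's sockets, upright within 0.2 rad and within 8 mm of fully home (z of caster_a_mid in the frame of rack between 0.05 and 0.067 m and x of caster_a_mid in the frame of rack between -0.015 and 0.015 m and y of caster_a_mid in the frame of rack between -0.14 and 0.14 m and angle between each of caster_a_mid, caster_c_mid's own z axis and vertical below 0.2 rad and z of caster_c_mid in the frame of rack between 0.05 and 0.067 m and x of caster_c_mid in the frame of rack between -0.015 and 0.015 m and y of caster_c_mid in the frame of rack between -0.14 and 0.14 m and x of caster_b_mid in the frame of bin between -0.106 and 0.106 m and y of caster_b_mid in the frame of bin between -0.096 and 0.096 m and z of caster_b_mid in the frame of bin between 0 and 0.085 m and x of caster_d_mid in the frame of bin between -0.106 and 0.106 m and y of caster_d_mid in the frame of bin between -0.096 and 0.096 m and z of caster_d_mid in the frame of bin between 0 and 0.085 m and linear speed of each of caster_a, caster_b, caster_c, caster_d below 0.05 m/s); the robot touches nothing.
It fails at once if the bottle is knocked over or pushed away (over 40 mm) (angle between bottle_mid's own z axis and vertical above 0.6 rad or distance of bottle_mid from where it was at the start of the episode above 0.04 m).
It fails at once if the beaker is knocked over or pushed away (over 40 mm) (angle between beaker_mid's own z axis and vertical above 0.6 rad or distance of beaker_mid from where it was at the start of the episode above 0.04 m).
It fails at once if the wrench is pushed away (over 40 mm) (distance of wrench_grip from where it was at the start of the episode above 0.04 m).
It also fails if it takes over 72 s, if anything falls off the work surface, if the arm or the gripper's body presses on something with over 40 N, if the wrist force passes 120 N, or if a joint passes its speed limit or range.

## Working session

There is one attempt and no reset: what is moved stays moved. The work goes in short steps, Python scripts to look and compute and a shell command to move; the robot and the scene stay as the last step left them, time stands still between calls to the robot, and variables do not carry over. Pictures are saved under pics/ and viewed, and the job is handed in when it is done.

```bash
ls; mkdir -p pics; python3 - <<'E'
from workcell import robot,capture,camera_params
import cv2
s=robot.sense(); print({k:(v.round(3).tolist() if hasattr(v,'round') and hasattr(v,'tolist') else v) for k,v in s.items()})
for n in ("scene","top"):
    cv2.imwrite(f"pics/{n}0.png",capture(n)); print(camera_params(n))
E
```

```text
pics
{'clock': 0.0, 'q': [0.96, 0.427, 0.074, 1.607, -0.034, 1.111, -0.067], 'joint_vel': [-0.002, -0.0, 0.0, 0.001, -0.001, 0.001, -0.002], 'effort': [0.001, -93.58, 3.667, -45.42, -0.049, 0.02, 0.0], 'ee_pos': [0.3, -0.604, 0.404], 'eef_rot': [-3.14, 0.0, 0.461], 'force': [-0.146, -0.433, 0.047], 'ft_torque': [0.032, 0.021, 0.006], 'gripper_width': 0.09381111283628214}
{'intrinsics': array([[422.57342946,   0.        , 257.12267336],
       [  0.        , 422.57342946, 191.52251367],
       [  0.        ,   0.        ,   1.        ]]), 'R': array([[-0.15079618,  0.98848876, -0.01226686],
       [ 0.73267547,  0.1034236 , -0.67267393],
       [-0.66366194, -0.11042429, -0.73983735]]), 't': array([ 0.02452454, -0.35910821,  1.63759705])}
{'intrinsics': array([[384.30342578,   0.        , 248.19279788],
       [  0.        , 384.30342578, 196.5151131 ],
       [  0.        ,   0.        ,   1.        ]]), 'R': array([[ 0.00765766, -0.99993948, -0.00789946],
       [-0.99837791, -0.00719954, -0.05647758],
       [ 0.05641729,  0.00831913, -0.99837262]]), 't': array([0.05309598, 0.54766824, 1.2527173 ])}
```

View pics/scene0.png

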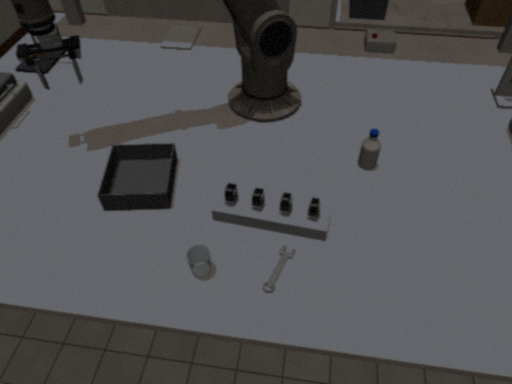

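View pics/top0.png

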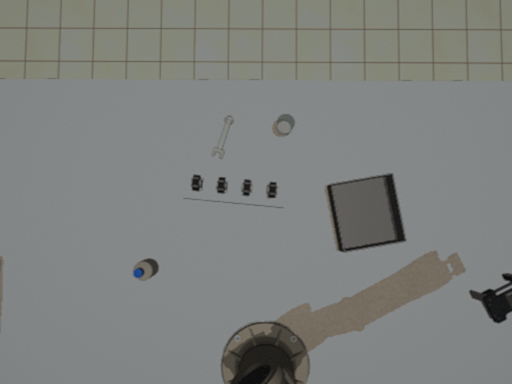

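The top view shows the four casters at about (197,183), (222,185), (247,187) and (272,189), the bin around (365,213), the wrench at (222,137), the beaker at (284,126) and the bottle at (145,270). Next I'll zoom in and measure.

```bash
cat > h.py <<'E'
import numpy as np, cv2
from workcell import robot,capture,camera_params
def ray(n,uv,z):
    p=camera_params(n);K,R,t=p["intrinsics"],p["R"],p["t"]
    c=-R.T@t; d=R.T@np.linalg.inv(K)@np.array([uv[0],uv[1],1.]); return c+d*(z-c[2])/d[2]
def proj(n,X):
    p=camera_params(n);x=p["intrinsics"]@(p["R"]@np.asarray(X)+p["t"]);return x[:2]/x[2]
E
python3 - <<'E'
from h import *
a=cv2.imread('pics/top0.png'); b=cv2.imread('pics/scene0.png')
A=cv2.resize(a[170:215,175:295],None,fx=6,fy=6,interpolation=cv2.INTER_CUBIC)
B=cv2.resize(b[175:240,205:335],None,fx=6,fy=6,interpolation=cv2.INTER_CUBIC)
cv2.imwrite('pics/ztop0.png',cv2.convertScaleAbs(A,alpha=1.4));cv2.imwrite('pics/zsc0.png',cv2.convertScaleAbs(B,alpha=1.4))
g=cv2.cvtColor(a,cv2.COLOR_BGR2GRAY); m=((g<90)*255).astype(np.uint8); m[:165]=0;m[200:]=0;m[:,:180]=0;m[:,290:]=0
n,l,s,c=cv2.connectedComponentsWithStats(m)
for i in range(1,n): print(s[i],c[i].round(1),ray('top',c[i],.085).round(4))
for uv in [(326,183),(391,175),(405,242),(341,250)]: print('bin',ray('top',uv,.07).round(3))
print('line',ray('top',(184,198.5),0).round(3),ray('top',(283,208),0).round(3),)
print('bottle',ray('top',(139,272),.14).round(3),'beaker',ray('top',(284,126),.0).round(3),'wrench',ray('top',(229,119),.0).round(3),ray('top',(218,154),.0).round(3))
E
```

```text
[191 175  12  16 142] [196.3 182.6] [0.5859 0.2194 0.085 ]
[217 177  10  16 126] [221.3 185. ] [0.5788 0.1409 0.085 ]
[242 179   9  17 121] [246.4 187.3] [0.572  0.0625 0.085 ]
[267 182  10  16 127] [271.7 189.8] [ 0.565  -0.0168  0.085 ]
bin [ 0.589 -0.189  0.07 ]
bin [ 0.616 -0.394  0.07 ]
bin [ 0.405 -0.435  0.07 ]
bin [ 0.379 -0.235  0.07 ]
line [0.54  0.272 0.   ] [ 0.511 -0.059  0.   ]
bottle [0.315 0.377 0.14 ] beaker [ 0.787 -0.062  0.   ] wrench [0.81  0.124 0.   ] [0.691 0.16  0.   ]
```

```bash
python3 -m pendant --help | head -20
```

```text
invalid input: not JSON, or not a number
```

View pics/ztop0.png

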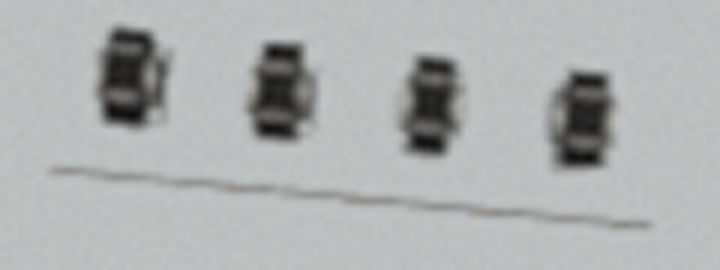

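View pics/zsc0.png

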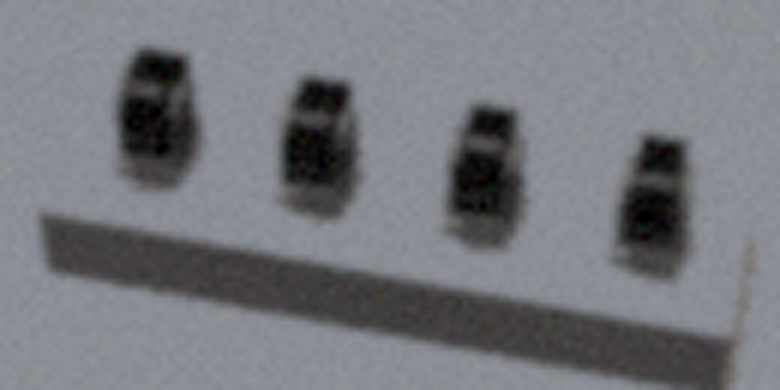

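The zoomed views show tread bars on all four wheels. The block edge and the casters agree on a rack centre of (0.575, 0.102) and yaw of −0.088 rad. First I'll turn the tool to line up with the block and close the fingers.

```bash
cat >> h.py <<'E'
from scipy.spatial.transform import Rotation as Ro
yaw=-0.088; C=np.array([.5754,.1018])
ex=np.array([np.cos(yaw),np.sin(yaw)]); ey=np.array([-ex[1],ex[0]])
def rw(x,y): return C+x*ex+y*ey
def st():
    s=robot.sense(); R=Ro.from_euler('xyz',s["eef_rot"]); p=np.array(s["ee_pos"])
    d=p[:2]-C
    print('t',round(s["clock"],2),'p',p.round(4),'rack x,y mm',(d@ex*1e3).round(1),(d@ey*1e3).round(1),'tip z',round((p[2]-.199)*1e3,1),'F',np.round(s["force"],1),'w',round(s["gripper_width"]*1e3,1))
    return p,R
def to(X,des_yaw=yaw):
    p,R=st(); d=R.inv().apply(np.asarray(X)-p)*1e3
    r=(R.inv()*Ro.from_euler('xyz',[np.pi,0,des_yaw])).as_rotvec(degrees=True)
    print('shift mm',d.round(1),'rot deg',r.round(2))
E
python3 -m pendant '[[[0,0,0,0,0,8,0],[0,0,0,0,0,8,0],[0,0,0,0,0,8,0],[0,0,0,0,0,7.5,0],[0,0,0,0,0,0,0]]]'; python3 -c "
from h import *
to([*rw(.012,-.12),.325])"
```

```text
clock: 0.6
ee_pos: [0.2996, -0.6041, 0.402]
eef_rot: [-3.138, 0.003, -0.109]
force: [-0.6, -0.2, -0.8]
gripper_width: 0.0578
t 0.6 p [ 0.2996 -0.6041  0.402 ] rack x,y mm -212.7 -727.4 tip z 203.0 F [-0.6 -0.2 -0.8] w 57.8
shift mm [ 211.9 -611.8   78.7] rot deg [-0.22  0.16 -1.22]
```

```bash
python3 -m pendant '[[[16,-46,3,0,0,-1.2,0],[16,-46,3,0,0,0,0],[16,-46,3,0,0,0,0],[16,-46,3,0,0,0,0],[16,-46,3,0,0,0,0],[16,-46,3,0,0,0,0],[16,-46,3,0,0,0,0],[16,-46,3,0,0,0,0],[16,-46,3,0,0,0,0],[16,-46,3,0,0,0,0],[16,-46,3,0,0,0,0],[16,-46,3,0,0,0,0],[0,0,0,0,0,0,0]]]'; python3 -c "
from h import *
to([*rw(.012,-.12),.325])"
```

```text
clock: 1.9
ee_pos: [0.5303, -0.05, 0.3642]
eef_rot: [-3.14, 0.003, -0.028]
force: [-0.2, -1.6, 1.0]
gripper_width: 0.0006
t 1.9 p [ 0.5303 -0.05    0.3642] rack x,y mm -31.6 -155.2 tip z 165.2 F [-0.2 -1.6  1. ] w 0.6
shift mm [ 45.7 -32.5  39.1] rot deg [-0.08  0.19  3.42]
```

```bash
python3 -m pendant '[[[23,-16,20,0,0,1.7,0],[20,-16,15,0,0,1.5,0],[0,0,5,0,0,0,0],[0,0,0,0,0,0,0]]]'; python3 -c "
from h import *
to([*rw(.010,-.12),.304])"
```

```text
clock: 2.3
ee_pos: [0.5757, -0.0174, 0.3228]
eef_rot: [-3.141, 0.003, -0.067]
force: [-1.0, 0.2, -0.2]
gripper_width: 0.0008
t 2.3 p [ 0.5757 -0.0174  0.3228] rack x,y mm 10.8 -118.7 tip z 123.8 F [-1.   0.2 -0.2] w 0.8
shift mm [-0.8  1.3 18.8] rot deg [-0.05  0.17  1.21]
```

```bash
python3 -m pendant '[[[-1,1,10,0,0.2,1.2,0],[-1,0,5,0,0,0,0],[0,0,1,0,0,0,0],[0,0,0,0,0,0,0]]]'; python3 -c "
from h import *
to([*rw(.008,-.12),.304])"; python3 -m pendant '[[[0,0,1.5,0,0,0,0],[0,0,0,0,0,0,0]]]'
```

```text
clock: 2.7
ee_pos: [0.5719, -0.0209, 0.3066]
eef_rot: [-3.142, -0.001, -0.088]
force: [0.8, -0.6, 0.2]
gripper_width: 0.0
t 2.7 p [ 0.5719 -0.0209  0.3066] rack x,y mm 7.3 -122.6 tip z 107.6 F [ 0.8 -0.6  0.2] w 0.0
shift mm [ 0.7 -2.6  2.6] rot deg [-0.   -0.07 -0.01]
clock: 2.9
ee_pos: [0.5718, -0.0214, 0.3056]
eef_rot: [-3.142, -0.002, -0.088]
force: [0.7, -0.0, 0.1]
gripper_width: 0.0007
```

```bash
for i in 1 ; do python3 -m pendant '[[[0,-2,1.5,0,0,0,0],[0,0,0,0,0,0,0]]]';python3 -m pendant '[[[0,0,1.5,0,0,0,0],[0,0,0,0,0,0,0]]]'; done
```

```text
clock: 3.1
ee_pos: [0.5722, -0.0195, 0.3047]
eef_rot: [3.141, -0.003, -0.089]
force: [0.1, 1.2, 0.2]
gripper_width: 0.0007
clock: 3.3
ee_pos: [0.5731, -0.0195, 0.3045]
eef_rot: [3.142, -0.006, -0.089]
force: [-0.9, -0.5, 2.3]
gripper_width: 0.0003
```

```bash
cat > watch.py <<'E'
from h import *
import sys
name=sys.argv[1]; y=float(sys.argv[2])/1e3
from workcell import capture
st()
fr=[]
for k in range(6): fr.append(capture('scene'))
st()
u=proj('scene',[*rw(0,y),.09]).round().astype(int)
cr=[f[u[1]-22:u[1]+24,u[0]-18:u[0]+18] for f in fr]
b=cv2.imread('pics/scene0.png')[u[1]-22:u[1]+24,u[0]-18:u[0]+18]
mk=np.s_[5:36,8:28]
print('diff vs first',[round(float(np.abs(c[mk].astype(float)-cr[0][mk]).mean()),2) for c in cr],'vs start',round(float(np.abs(cr[-1][mk].astype(float)-b[mk]).mean()),2))
im=np.hstack([b]+cr); im=cv2.resize(im,None,fx=3,fy=3,interpolation=cv2.INTER_CUBIC)
cv2.imwrite(f'pics/{name}.png',cv2.convertScaleAbs(im,alpha=1.6))
E
python3 -m pendant '[[[-18,0,2,0,0,0,0],[-15,0,1,0,0,0,0],[-25,0,-30,0,0,0,0],[-35,0,-25,0,0,0,0]]]'; python3 watch.py w1a -120
```

```text
clock: 3.7
ee_pos: [0.4807, -0.0109, 0.3554]
eef_rot: [-3.141, -0.007, -0.089]
force: [0.6, -0.7, 1.0]
gripper_width: 0.0004
t 3.7 p [ 0.4807 -0.0109  0.3554] rack x,y mm -84.4 -120.6 tip z 156.4 F [ 0.6 -0.7  1. ] w 0.4
t 4.0 p [ 0.4813 -0.0111  0.3545] rack x,y mm -83.8 -120.8 tip z 155.5 F [-0.4 -0.5  0.8] w 0.4
diff vs first [0.0, 3.77, 3.37, 2.96, 2.76, 2.68] vs start 7.74
```

View pics/w1a.png

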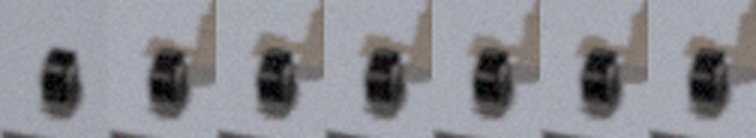

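```bash
python3 - <<'E'
import cv2,numpy as np
im=cv2.imread('pics/w1a.png'); w=108
t=[im[40:118,i*w+30:i*w+92] for i in range(7)]
a=np.hstack(t[:4]);b=np.hstack(t[3:])
o=cv2.resize(np.vstack([a,b]),None,fx=3.1,fy=3.1,interpolation=cv2.INTER_CUBIC)
cv2.imwrite('pics/w1z.png',cv2.convertScaleAbs(o,alpha=1.5,beta=20));print(o.shape)
for i in range(1,6): print(np.abs(t[i+1].astype(float)-t[i]).mean())
E
```

```text
(484, 769, 3)
5.693961952026468
4.456920319823546
4.295836779707748
4.105941549489937
3.9891783843396746
```

View pics/w1z.png

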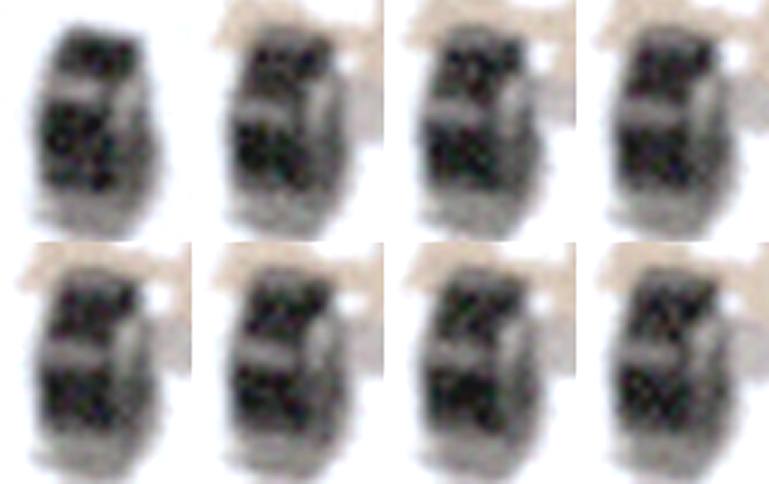

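The wheel has turned a little since the start and doesn't change between frames, which suggests binding. To be sure, I'll measure the bar angle from a brightness profile around the tyre.

```bash
cat > prof.py <<'E'
from h import *
def profile(img,y):
    g=cv2.cvtColor(img,cv2.COLOR_BGR2GRAY).astype(np.float32)
    th=np.radians(np.arange(-30,111,10)); out=[]
    for a in th:
        v=[]
        for dy in np.linspace(-.006,.006,9):
            u=proj('scene',[*rw(.025*np.sin(a),y+dy),.080+.025*np.cos(a)]).astype(np.float32)
            v.append(cv2.getRectSubPix(g,(1,1),(float(u[0]),float(u[1])))[0,0])
        out.append(np.mean(v))
    return np.array(out)
E
python3 - <<'E'
from prof import *
a=cv2.imread('pics/scene0.png'); b=capture('scene'); cv2.imwrite('pics/s1.png',b)
print(np.arange(-30,111,10))
for y in (-.12,-.04,.04,.12): print(y,profile(a,y).round().astype(int)); print('   now',profile(b,y).round().astype(int))
E
```

```text
[-30 -20 -10   0  10  20  30  40  50  60  70  80  90 100 110]
-0.12 [66 49 31 20 23 37 51 33 15 12 13 20 25 23 22]
   now [53 49 42 29 21 22 19 40 43 20 13 13 16 22 28]
-0.04 [69 50 29 21 21 33 53 32 15 11 14 14 21 20 22]
   now [56 42 25 20 20 35 54 34 14 11 11 17 22 20 22]
0.04 [64 46 27 22 25 47 50 22 15 13 10 17 21 16 16]
   now [67 48 30 25 23 50 51 24 16  9 11 16 17 15 19]
0.12 [71 52 29 20 18 24 50 39 16 11  6  9 16 16 17]
   now [74 54 33 22 18 26 51 40 13 11  6 11 17 19 20]
```

The bars are 60° apart, and they went from 30° to about 45°. With a stroke towards −x that means a turn of about −45° and then a dead stop, so the wheel at y=−120 binds. On to y=−40.

```bash
python3 -m pendant '[[[42,-40,0,0,0.3,0,0],[42,-40,0,0,0,0,0],[7,0,20,0,0,0,0],[0,0,20,0,0,0,0],[0,0,0,0,0,0,0]]]'; python3 -c "
from h import *
to([*rw(.008,-.04),.3045])"
```

```text
clock: 4.55
ee_pos: [0.5748, 0.0546, 0.3088]
eef_rot: [3.141, -0.007, -0.091]
force: [-0.2, -0.3, -0.4]
gripper_width: 0.0007
t 4.55 p [0.5748 0.0546 0.3088] rack x,y mm 3.6 -47.1 tip z 109.8 F [-0.2 -0.3 -0.4] w 0.7
shift mm [ 4.4 -7.1  4.4] rot deg [ 0.02 -0.38 -0.16]
```

```bash
python3 -m pendant '[[[5,-7.5,2,0,-0.4,0,0],[0,0,2,0,0,0,0],[0,0,0,0,0,0,0]]]'; python3 -m pendant '[[[0,0,1.5,0,0,0,0],[0,0,0,0,0,0,0]]]'
```

```text
clock: 4.85
ee_pos: [0.5817, 0.062, 0.3048]
eef_rot: [3.141, 0.002, -0.091]
force: [-0.3, 1.1, 0.0]
gripper_width: 0.0002
clock: 5.05
ee_pos: [0.582, 0.0619, 0.3048]
eef_rot: [-3.141, -0.0, -0.092]
force: [0.4, -0.3, 1.2]
gripper_width: 0.0005
```

```bash
cat >> watch.py <<'E'
from prof import *
print(np.arange(-30,111,10))
for f in fr: print(profile(f,y).round().astype(int))
E
python3 -m pendant '[[[-2,0,1.5,0,0,0,0],[-18,0,2,0,0,0,0],[-17,0,1,0,0,0,0],[-25,0,-30,0,0,0,0],[-35,0,-25,0,0,0,0]]]'; python3 watch.py w2a -40
```

```text
clock: 5.55
ee_pos: [0.4848, 0.0695, 0.3562]
eef_rot: [-3.141, -0.004, -0.095]
force: [1.0, 0.6, 0.1]
gripper_width: 0.0005
t 5.55 p [0.4848 0.0695 0.3562] rack x,y mm -87.4 -40.1 tip z 157.2 F [1.  0.6 0.1] w 0.5
t 5.85 p [0.4857 0.0694 0.3552] rack x,y mm -86.5 -40.1 tip z 156.2 F [ 0.7  0.6 -0.1] w 0.3
diff vs first [0.0, 6.09, 5.83, 3.88, 3.55, 5.01] vs start 9.26
[-30 -20 -10   0  10  20  30  40  50  60  70  80  90 100 110]
[48 37 37 46 28 19 18 14 27 35 22 11 10 14 21]
[58 48 35 22 17 20 29 47 32 10 10 12 18 20 25]
[53 37 22 18 28 50 47 21 13  9 15 23 23 18 22]
[45 32 26 41 45 28 19 16 16 25 30 19 12 14 18]
[50 43 44 35 21 19 19 25 41 28 14  9 11 18 27]
[56 46 32 19 17 23 43 45 22 12 11 13 20 21 20]
```

At y=−40 the bars keep moving from frame to frame (60→40→25→5→…), so that wheel runs free. Next is y=+40.

```bash
python3 -m pendant '[[[46,-40,0,0,0.2,0,0],[46,-40,0,0,0,0,0],[9,-6,22,0,0,0.3,0],[0,-2,22,0,0,0,0],[0,0,0,0,0,0,0]]]'; python3 -c "
from h import *
to([*rw(.008,.04),.3045])"
```

```text
clock: 6.35
ee_pos: [0.5852, 0.1376, 0.305]
eef_rot: [3.14, -0.003, -0.104]
force: [-0.3, -0.1, -0.7]
gripper_width: 0.0002
t 6.35 p [0.5852 0.1376 0.305 ] rack x,y mm 6.6 36.5 tip z 106.0 F [-0.3 -0.1 -0.7] w 0.2
shift mm [ 1.3 -3.5  0.5] rot deg [ 0.09 -0.16 -0.91]
```

```bash
python3 -m pendant '[[[2,-3.5,0.5,0,-0.2,-0.9,0],[0,0,2,0,0,0,0],[0,0,1.5,0,0,0,0]]]'; python3 -m pendant '[[[0,0,1.5,0,0,0,0]]]'
```

```text
clock: 6.65
ee_pos: [0.5901, 0.1394, 0.3041]
eef_rot: [3.139, -0.002, -0.088]
force: [-1.4, -1.6, 8.8]
gripper_width: 0.0008
clock: 6.75
ee_pos: [0.5908, 0.139, 0.3042]
eef_rot: [3.139, -0.004, -0.088]
force: [-0.6, 0.8, 4.5]
gripper_width: 0.0008
```

```bash
python3 -m pendant '[[[-18,0,1.5,0,0,0,0],[-17,0,1,0,0,0,0],[-25,0,-30,0,0,0,0],[-35,0,-25,0,0,0,0]]]'; python3 watch.py w3a 40
```

```text
clock: 7.15
ee_pos: [0.4972, 0.146, 0.3589]
eef_rot: [3.14, -0.005, -0.09]
force: [-0.1, 0.1, 1.2]
gripper_width: 0.0004
t 7.15 p [0.4972 0.146  0.3589] rack x,y mm -81.8 37.2 tip z 159.9 F [-0.1  0.1  1.2] w 0.4
t 7.45 p [0.4978 0.1459 0.3574] rack x,y mm -81.2 37.1 tip z 158.4 F [-0.8 -0.2  0.3] w 0.1
diff vs first [0.0, 3.63, 3.33, 3.06, 2.71, 2.79] vs start 14.17
[-30 -20 -10   0  10  20  30  40  50  60  70  80  90 100 110]
[55 47 44 31 22 17 20 34 44 20  8  6 13 19 27]
[55 48 41 29 19 21 20 33 43 22 11  7 11 21 28]
[54 46 42 29 18 20 20 35 43 20  9  6 13 18 25]
[53 46 43 31 22 20 19 35 44 21 10 10 11 19 25]
[54 47 43 32 19 17 22 35 45 19  7  9 11 19 29]
[53 45 41 31 22 18 21 37 44 20 10 10 11 17 27]
```

At y=+40 the wheel moved about −40° and then stopped dead, so it binds. Last is y=+120.

```bash
python3 -m pendant '[[[44,-40,0,0,0.2,0,0],[44,-40,0,0,0,0,0],[4,-6,24,0,0,0.3,0],[0,-2,24,0,0,0,0],[0,0,0,0,0,0,0]]]'; python3 -c "
from h import *
to([*rw(.008,.12),.3045])"
```

```text
clock: 7.95
ee_pos: [0.5916, 0.2161, 0.3046]
eef_rot: [3.138, -0.006, -0.099]
force: [0.2, 0.2, 1.3]
gripper_width: 0.0009
t 7.95 p [0.5916 0.2161 0.3046] rack x,y mm 6.1 115.3 tip z 105.6 F [0.2 0.2 1.3] w 0.9
shift mm [ 1.9 -4.7  0.1] rot deg [ 0.23 -0.36 -0.65]
```

```bash
python3 -m pendant '[[[3,-4.5,0,0,-0.3,-0.7,0],[0,0,2,0,0,0,0],[0,0,1.5,0,0,0,0]]]'; python3 -m pendant '[[[0,0,1,0,0,0,0]]]'
```

```text
clock: 8.25
ee_pos: [0.6003, 0.2171, 0.303]
eef_rot: [3.134, -0.006, -0.09]
force: [3.0, -2.7, 12.0]
gripper_width: 0.0003
clock: 8.35
ee_pos: [0.6018, 0.2165, 0.3028]
eef_rot: [3.135, -0.008, -0.091]
force: [1.8, 0.4, 6.6]
gripper_width: 0.0006
```

```bash
python3 -m pendant '[[[-18,-2,1,0,0,0,0],[-18,0,1,0,0,0,0],[-8,0,0.5,0,0,0,0],[-25,0,-30,0,0,0,0],[-35,0,-25,0,0,0,0]]]'; python3 watch.py w4a 120
```

```text
clock: 8.85
ee_pos: [0.5036, 0.2246, 0.3546]
eef_rot: [3.132, -0.01, -0.099]
force: [-0.1, 1.4, 0.7]
gripper_width: 0.0005
t 8.85 p [0.5036 0.2246 0.3546] rack x,y mm -82.3 116.0 tip z 155.6 F [-0.1  1.4  0.7] w 0.5
t 9.15 p [0.5039 0.2246 0.3538] rack x,y mm -82.0 116.0 tip z 154.8 F [ 0.2  0.5 -0.7] w 0.5
diff vs first [0.0, 5.09, 5.84, 5.13, 3.3, 3.81] vs start 15.86
[-30 -20 -10   0  10  20  30  40  50  60  70  80  90 100 110]
[47 33 23 33 53 43 20 16 12 15 29 25 12 13 19]
[49 40 43 47 30 22 18 18 28 38 20 12  7 13 24]
[58 50 39 27 19 18 25 46 38 15 13 11 14 21 25]
[55 40 24 16 20 36 57 34 13 10 14 16 20 19 22]
[47 31 20 25 47 53 30 18 17 14 24 24 15 14 18]
[47 35 33 46 43 23 16 17 17 32 29 14  7  7 16]
```

At y=+120 the wheel runs free, so the binders are at y=−120 and y=+40. There's plenty of time, so I'll give each binder a second −x stroke to leave a clear margin over 0.5 rad, starting with y=+40.

```bash
python3 -m pendant '[[[44,38,0,0.5,0.2,-0.5,0],[44,38,0,0,0,0,0],[2,0,22,0,0,0,0],[0,0,22,0,0,0,0],[0,0,0,0,0,0,0]]]'; python3 -c "
from h import *
to([*rw(.010,.04),.3045])"
```

```text
clock: 9.65
ee_pos: [0.5845, 0.1448, 0.3051]
eef_rot: [3.139, -0.01, -0.091]
force: [-0.5, -0.2, 0.1]
gripper_width: 0.0005
t 9.65 p [0.5845 0.1448 0.3051] rack x,y mm 5.3 43.7 tip z 106.1 F [-0.5 -0.2  0.1] w 0.5
shift mm [4.7 3.7 0.7] rot deg [ 0.15 -0.58 -0.18]
```

```bash
python3 -m pendant '[[[5,3.5,0,0,-0.6,0,0],[0,0,2,0,0,0,0],[-1,0,1.5,0,0,0,0],[-10,0,1.5,0,0,0,0],[-10,0,1.5,0,0,0,0],[-10,0,1,0,0,0,0]]]';  python3 -m pendant '[[[-25,0,-30,0,0,0,0],[-35,0,-25,0,0,0,0]]]'; python3 watch.py w3b 40
```

```text
clock: 10.25
ee_pos: [0.5641, 0.1428, 0.3045]
eef_rot: [3.141, -0.008, -0.093]
force: [0.2, -0.2, 0.3]
gripper_width: 0.0003
clock: 10.45
ee_pos: [0.5036, 0.1482, 0.3582]
eef_rot: [3.14, -0.004, -0.094]
force: [0.4, 0.9, 0.7]
gripper_width: 0.0006
t 10.45 p [0.5036 0.1482 0.3582] rack x,y mm -75.6 39.9 tip z 159.2 F [0.4 0.9 0.7] w 0.6
t 10.75 p [0.5041 0.148  0.357 ] rack x,y mm -75.0 39.7 tip z 158.0 F [ 0.2 -0.3 -0.2] w 0.4
diff vs first [0.0, 3.99, 3.58, 3.31, 3.13, 2.98] vs start 13.89
[-30 -20 -10   0  10  20  30  40  50  60  70  80  90 100 110]
[47 33 31 44 46 23 18 17 13 28 32 15  9 12 20]
[45 31 29 44 46 23 16 15 17 27 31 16  9 11 15]
[48 34 29 44 47 27 19 16 15 29 31 15 11 11 14]
[48 35 28 44 45 27 18 16 16 29 30 14  7 11 17]
[50 36 25 44 46 27 21 16 16 28 32 15  7 10 17]
[47 33 29 44 48 24 20 17 16 29 32 15 10 13 17]
```

The second stroke moved it another −41° or so and it stopped dead again, which confirms binding. Next I'll open the fingers and grip the y=+40 caster by its fork.

```bash
python3 -m pendant '[[[40,0,0,0,0,0,60],[37,0,0,0,0,0,60],[0,0,10,0,0,0,60],[0,0,10,0,0,0,60],[0,0,0,0,0,0,60]]]'; python3 -c "
from h import *
to([*rw(0,.04),.259])"
```

```text
clock: 11.25
ee_pos: [0.5851, 0.1395, 0.3316]
eef_rot: [3.137, 0.002, -0.095]
force: [-0.1, -0.0, -0.8]
gripper_width: 0.037
t 11.25 p [0.5851 0.1395 0.3316] rack x,y mm 6.4 38.4 tip z 132.6 F [-0.1 -0.  -0.8] w 37.0
shift mm [-6.2 -1.9 72.6] rot deg [ 0.24  0.12 -0.39]
```

```bash
python3 -m pendant '[[[-6,-2,0,0.2,0,-0.4,60],[0,0,0,0,0,0,60],[0,0,0,0,0,0,60]]]'; python3 -c "
from h import *
to([*rw(0,.04),.259])
a=capture('top');cv2.imwrite('pics/g1.png',cv2.resize(a[160:225,175:295],None,fx=6,fy=6,interpolation=cv2.INTER_CUBIC))"
```

```text
clock: 11.55
ee_pos: [0.5776, 0.1426, 0.3312]
eef_rot: [3.141, 0.004, -0.086]
force: [0.5, 0.1, -0.1]
gripper_width: 0.0591
t 11.55 p [0.5776 0.1426 0.3312] rack x,y mm -1.4 40.8 tip z 132.2 F [ 0.5  0.1 -0.1] w 59.1
shift mm [ 1.7  0.8 72.2] rot deg [0.05 0.22 0.1 ]
```

View pics/g1.png

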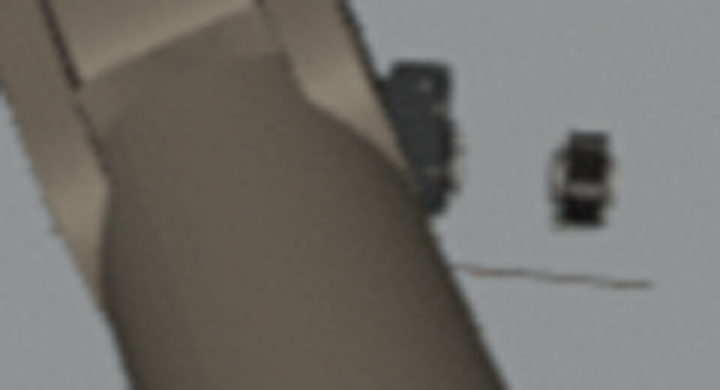

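The arm hides the grasp from above; only the y=−120 caster shows, at about (580,180) in the zoom. I'll rely on the measured pose and lower in short stages.

```bash
python3 -m pendant '[[[1.5,0.8,25,0,0.2,0,60],[0,0,20,0,0,0,60],[0,0,0,0,0,0,60]]]'; python3 -c "
from h import *
to([*rw(0,.04),.259])"
```

```text
clock: 11.9
ee_pos: [0.5791, 0.1421, 0.2876]
eef_rot: [-3.141, -0.004, -0.086]
force: [-0.4, 1.1, -0.0]
gripper_width: 0.0599
t 11.9 p [0.5791 0.1421 0.2876] rack x,y mm 0.2 40.5 tip z 88.6 F [-0.4  1.1 -0. ] w 59.9
shift mm [-0.3  0.5 28.6] rot deg [-0.04 -0.23  0.14]
```

```bash
python3 -m pendant '[[[0,0.5,15,0,-0.2,0,60],[0,0,13,0,0,0,60],[0,0,0,0,0,0,60]]]'; python3 -m pendant '[[[0,0,0,0,0,0,20],[0,0,0,0,0,0,20],[0,0,0,0,0,0,20],[0,0,0,0,0,0,20],[0,0,0,0,0,0,20]]]';python3 -c "
from h import *
st();cv2.imwrite('pics/g2.png',cv2.resize(capture('scene')[120:240,180:340],None,fx=4.5,fy=4.5,interpolation=cv2.INTER_CUBIC))"
```

```text
clock: 12.2
ee_pos: [0.5795, 0.1418, 0.2596]
eef_rot: [-3.14, -0.002, -0.086]
force: [0.0, -0.9, -0.4]
gripper_width: 0.06
clock: 12.7
ee_pos: [0.58, 0.142, 0.2611]
eef_rot: [-3.14, -0.004, -0.086]
force: [0.4, 0.9, -3.0]
gripper_width: 0.031
t 12.7 p [0.58   0.142  0.2611] rack x,y mm 1.1 40.5 tip z 62.1 F [ 0.4  0.9 -3. ] w 31.0
```

View pics/g2.png

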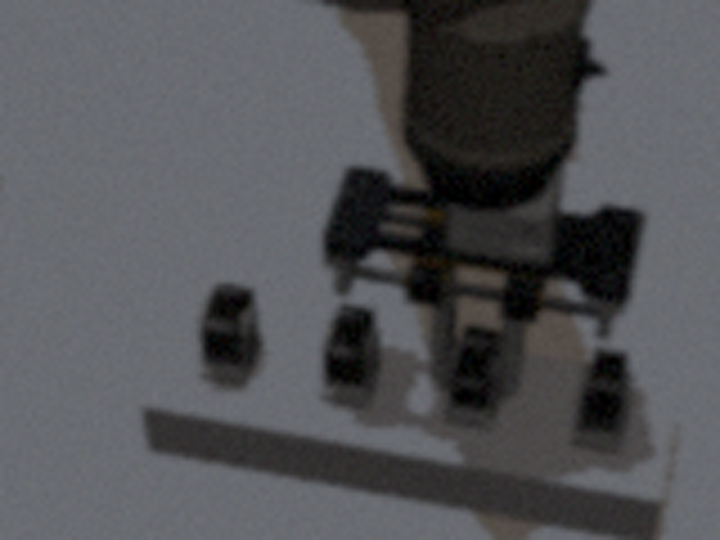

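The grip holds at 31.0 mm, the fork width. Lifting straight up.

```bash
python3 -m pendant '[[[0,0,-10,0,0,0,20],[0,0,-15,0,0,0,20],[0,0,-15,0,0,0,20],[0,0,-25,0,0,0,20],[0,0,-30,0,0,0,20],[0,0,-30,0,0,0,20],[0,0,0,0,0,0,20]]]';python3 -c "
from h import *
to([.515,-.27,.39])
cv2.imwrite('pics/g3.png',cv2.resize(capture('scene')[60:240,140:340],None,fx=3.8,fy=3.2,interpolation=cv2.INTER_CUBIC))"
```

```text
clock: 13.45
ee_pos: [0.5789, 0.1416, 0.3973]
eef_rot: [-3.139, -0.005, -0.085]
force: [-0.4, -0.3, -2.1]
gripper_width: 0.0308
t 13.45 p [0.5789 0.1416 0.3973] rack x,y mm -0.1 39.9 tip z 198.3 F [-0.4 -0.3 -2.1] w 30.8
shift mm [-28.6 415.6   6. ] rot deg [-0.15 -0.28  0.15]
```

View pics/g3.png

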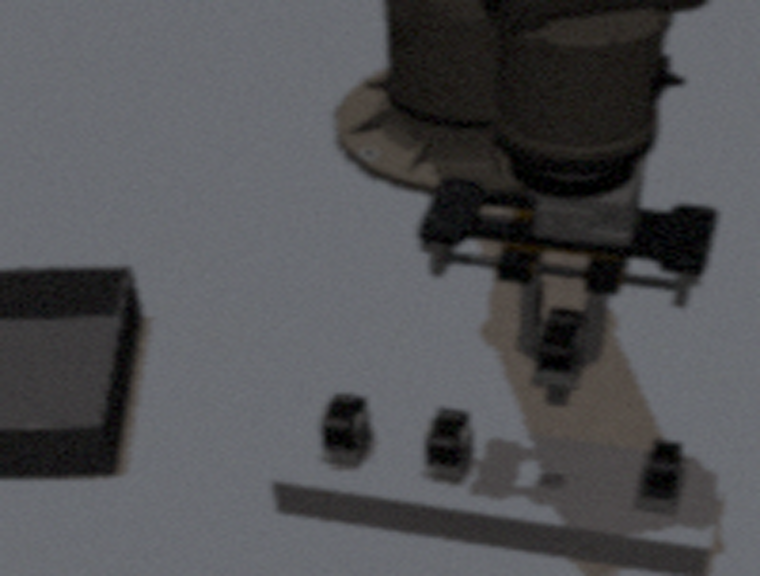

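The caster is clear of the block in the grip. I'll carry it over the bin, centre (0.497, −0.313), and set it at (0.546, −0.303).

```bash
python3 -m pendant '[[[0,47,0,0,0,0,20],[0,47,0,0,0,0,20],[0,47,0,0,0,0,20],[0,47,0,0,0,0,20],[0,47,0,0,0,0,20],[0,47,0,0,0,0,20],[0,47,0,0,0,0,20],[0,47,0,0,0,0,20],[0,47,0,0,0,0,20],[0,10,0,0,0,0,20],[0,0,0,0,0,0,20]]]';python3 -c "
from h import *
to([.546,-.303,.258])"
```

```text
clock: 14.6
ee_pos: [0.5356, -0.3046, 0.3896]
eef_rot: [-3.137, 0.008, -0.081]
force: [0.4, 0.9, -2.5]
gripper_width: 0.0302
t 14.6 p [ 0.5356 -0.3046  0.3896] rack x,y mm -3.9 -408.3 tip z 190.6 F [ 0.4  0.9 -2.5] w 30.2
shift mm [ 11.2  -1.8 131.5] rot deg [-0.25  0.45  0.41]
```

```bash
python3 -m pendant '[[[11,-2,40,0,0.4,0,20],[0,0,40,0,0,0,20],[0,0,30,0,0,0,20],[0,0,13,0,0,0,20],[0,0,0,0,0,0,20]]]';python3 -c "
from h import *
to([.546,-.303,.2555])"
```

```text
clock: 15.1
ee_pos: [0.5478, -0.2967, 0.2631]
eef_rot: [-3.134, 0.0, -0.077]
force: [-0.4, -0.8, -1.5]
gripper_width: 0.0312
t 15.1 p [ 0.5478 -0.2967  0.2631] rack x,y mm 7.6 -399.4 tip z 64.1 F [-0.4 -0.8 -1.5] w 31.2
shift mm [-1.4  6.4  7.6] rot deg [-0.41  0.02  0.65]
```

```bash
python3 -m pendant '[[[0,4,4,-0.4,0,0.6,20],[0,0,2,0,0,0,20],[0,0,1.5,0,0,0,20],[0,0,0,0,0,0,20]]]'
```

```text
clock: 15.5
ee_pos: [0.549, -0.3003, 0.2593]
eef_rot: [3.14, -0.004, -0.087]
force: [-0.2, -0.7, -2.2]
gripper_width: 0.0307
```

```bash
python3 -m pendant '[[[0,0,2.5,0,0,0,20],[0,0,2,0,0,0,20],[0,0,0,0,0,0,20]]]'
```

```text
clock: 15.8
ee_pos: [0.5493, -0.3006, 0.2559]
eef_rot: [3.139, -0.006, -0.087]
force: [0.8, -0.0, -2.4]
gripper_width: 0.0308
```

Still no contact, so the foot is within a couple of millimetres of the floor.

```bash
python3 -m pendant '[[[0,0,2,0,0,0,20],[0,0,1.5,0,0,0,20],[0,0,0,0,0,0,20]]]';python3 -m pendant '[[[0,0,0,0,0,0,55],[0,0,0,0,0,0,55],[0,0,0,0,0,0,55],[0,0,-25,0,0,0,55],[0,0,-50,0,0,0,55],[0,0,-50,0,0,0,55],[0,-45,-10,0,0,0,30],[0,-45,0,0,0,0,0],[0,-45,0,0,0,0,0],[0,-45,0,0,0,0,0]]]';python3 -c "
from h import *
to([*rw(.010,-.12),.3045])
cv2.imwrite('pics/b1.png',cv2.resize(capture('scene')[60:280,80:340],None,fx=2.9,fy=2.7,interpolation=cv2.INTER_CUBIC))"
```

```text
clock: 16.1
ee_pos: [0.5496, -0.3007, 0.2529]
eef_rot: [3.139, -0.007, -0.087]
force: [-1.5, 0.8, -0.3]
gripper_width: 0.0309
clock: 17.1
ee_pos: [0.564, -0.1228, 0.3932]
eef_rot: [3.137, -0.01, -0.099]
force: [1.2, 0.2, 0.7]
gripper_width: 0.0264
t 17.1 p [ 0.564  -0.1228  0.3932] rack x,y mm 8.4 -224.8 tip z 194.2 F [1.2 0.2 0.7] w 26.4
shift mm [  -0.4 -105.2   88.2] rot deg [ 0.25 -0.55 -0.64]
```

View pics/b1.png

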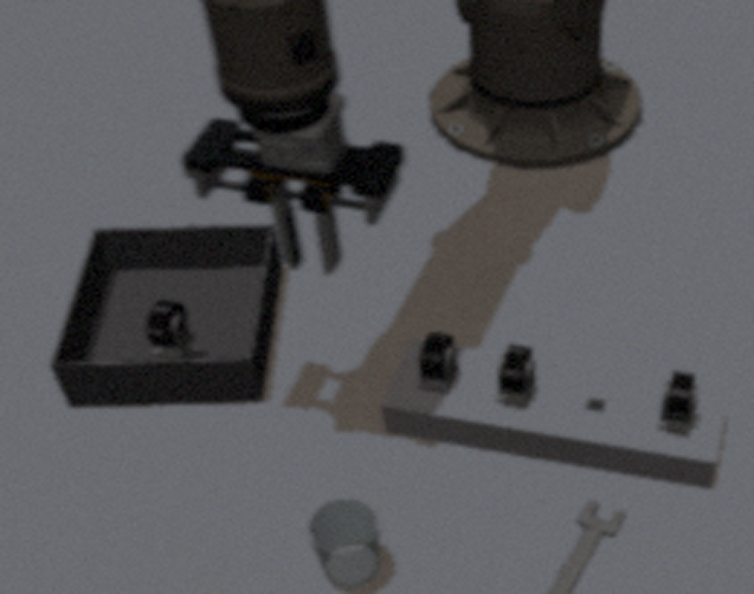

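The first binder is standing in the bin at about (165,325) in this crop. Now a second stroke on the y=−120 wheel before I grip it.

```bash
python3 -m pendant '[[[0,-40,20,0.2,-0.5,-0.6,0],[0,-40,20,0,0,0,0],[0,-22,25,0,0,0,0],[0,-3,15,0,0,0,0],[0,0,0,0,0,0,0]]]';python3 -c "
from h import *
to([*rw(.010,-.12),.3045])"
```

```text
clock: 17.65
ee_pos: [0.5745, -0.0062, 0.3135]
eef_rot: [-3.138, -0.005, -0.075]
force: [0.4, -0.5, 0.6]
gripper_width: 0.0004
t 17.65 p [ 0.5745 -0.0062  0.3135] rack x,y mm 8.6 -107.6 tip z 114.5 F [ 0.4 -0.5  0.6] w 0.4
shift mm [ 1.2 12.4  9. ] rot deg [-0.19 -0.27  0.73]
```

```bash
python3 -m pendant '[[[2,12,6,0,-0.3,0.7,0],[0,0,2,0,0,0,0],[0,0,2,0,0,0,0],[-1,0,1.5,0,0,0,0],[-10,0,1.5,0,0,0,0],[-10,0,1.5,0,0,0,0],[-10,0,1,0,0,0,0],[-25,0,-30,0,0,0,0],[-35,0,-25,0,0,0,0]]]';python3 watch.py w1b -120
```

```text
clock: 18.55
ee_pos: [0.4875, -0.0152, 0.3571]
eef_rot: [-3.136, -0.01, -0.096]
force: [0.4, 1.3, 0.8]
gripper_width: 0.0003
t 18.55 p [ 0.4875 -0.0152  0.3571] rack x,y mm -77.3 -124.3 tip z 158.1 F [0.4 1.3 0.8] w 0.3
t 18.85 p [ 0.4881 -0.0152  0.3561] rack x,y mm -76.7 -124.2 tip z 157.1 F [ 0.4  0.3 -0.2] w 0.3
diff vs first [0.0, 3.64, 3.25, 3.08, 3.02, 2.91] vs start 7.99
[-30 -20 -10   0  10  20  30  40  50  60  70  80  90 100 110]
[51 41 41 45 31 20 18 20 28 40 23 18 15 16 22]
[49 41 41 43 28 23 16 19 31 42 24 15 15 17 24]
[48 40 40 45 31 22 17 17 30 41 24 14 14 16 22]
[49 39 40 44 29 19 21 21 31 42 22 14 13 19 27]
[52 41 40 44 29 19 18 21 29 40 26 14 17 20 24]
[50 40 41 45 29 21 21 19 30 40 22 15 16 17 22]
```

It moved another 48° or so (bar 45°→−3°) and stopped dead, so it binds. Gripping it now.

```bash
python3 -m pendant '[[[40,-3,0,-0.3,0.3,-0.4,60],[36,0,0,0,0.2,0,60],[0,0,10,0,0,0,60],[0,0,10,0,0,0,60],[0,0,0,0,0,0,60],[0,0,0,0,0,0,60]]]'; python3 -c "
from h import *
to([*rw(0,-.12),.259])"
```

```text
clock: 19.45
ee_pos: [0.5679, -0.0201, 0.3305]
eef_rot: [3.14, -0.012, -0.089]
force: [0.2, 0.7, 0.6]
gripper_width: 0.0452
t 19.45 p [ 0.5679 -0.0201  0.3305] rack x,y mm 3.2 -122.1 tip z 131.5 F [0.2 0.7 0.6] w 45.2
shift mm [-4.1 -2.2 71.5] rot deg [ 0.08 -0.68 -0.08]
```

```bash
python3 -m pendant '[[[-4,-2,0,0,-0.7,0,60],[0,0,0,0,0,0,60],[0,0,25,0,0,0,60],[0,0,15,0,0,0,60],[0,0,0,0,0,0,60]]]'; python3 -c "
from h import *
to([*rw(0,-.12),.259])"
```

```text
clock: 19.95
ee_pos: [0.5626, -0.0174, 0.2919]
eef_rot: [3.141, -0.002, -0.089]
force: [-0.8, -0.3, 0.6]
gripper_width: 0.0597
t 19.95 p [ 0.5626 -0.0174  0.2919] rack x,y mm -2.3 -119.8 tip z 92.9 F [-0.8 -0.3  0.6] w 59.7
shift mm [ 2.2  0.1 32.9] rot deg [ 0.06 -0.09 -0.06]
```

```bash
python3 -m pendant '[[[2,0,16,0,0,0,60],[0,0,16,0,0,0,60],[0,0,0,0,0,0,60],[0,0,0,0,0,0,20],[0,0,0,0,0,0,20],[0,0,0,0,0,0,20],[0,0,0,0,0,0,20],[0,0,0,0,0,0,20]]]'; python3 -m pendant '[[[0,0,-10,0,0,0,20],[0,0,-15,0,0,0,20],[0,0,-15,0,0,0,20],[0,0,-25,0,0,0,20],[0,0,-35,0,0,0,20],[0,0,-30,0,0,0,20],[0,0,0,0,0,0,20]]]';python3 -c "
from h import *
to([.448,-.323,.39])
cv2.imwrite('pics/g4.png',cv2.resize(capture('scene')[60:240,80:340],None,fx=3,fy=3,interpolation=cv2.INTER_CUBIC))"
```

```text
clock: 20.75
ee_pos: [0.5659, -0.0172, 0.2664]
eef_rot: [3.142, -0.009, -0.089]
force: [-0.8, 0.5, -2.4]
gripper_width: 0.0308
clock: 21.45
ee_pos: [0.5642, -0.0175, 0.4047]
eef_rot: [3.141, -0.008, -0.089]
force: [0.2, 0.6, -1.5]
gripper_width: 0.0307
t 21.45 p [ 0.5642 -0.0175  0.4047] rack x,y mm -0.7 -119.8 tip z 205.7 F [ 0.2  0.6 -1.5] w 30.7
shift mm [-88.7 314.6  14. ] rot deg [ 0.02 -0.48 -0.06]
```

View pics/g4.png

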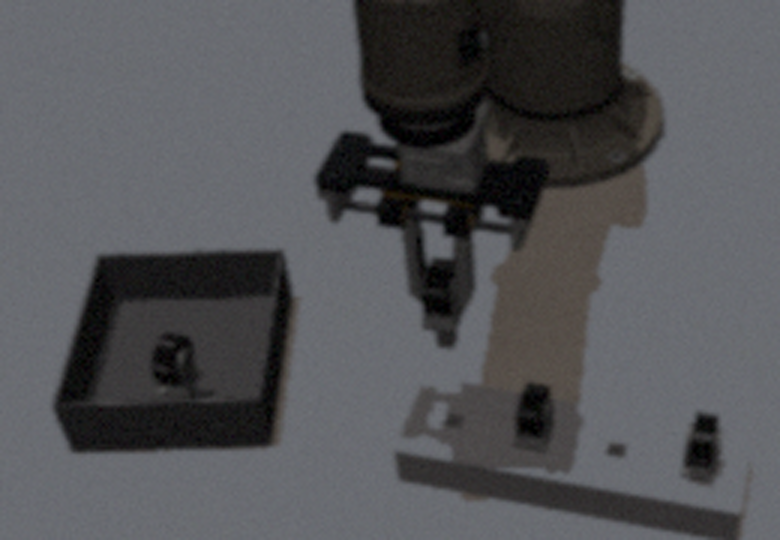

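The second binder is held clear at about (440,300), and both free casters still stand in the block. I'll carry it to (0.448, −0.323).

```bash
python3 -m pendant '[[[-12,47,0,0,-0.5,0,20],[-12,47,0,0,0,0,20],[-12,47,0,0,0,0,20],[-12,47,0,0,0,0,20],[-12,47,0,0,0,0,20],[-12,47,0,0,0,0,20],[-12,35,0,0,0,0,20],[0,0,0,0,0,0,20]]]';python3 -c "
from h import *
to([.448,-.323,.262])"
```

```text
clock: 22.3
ee_pos: [0.4456, -0.3346, 0.397]
eef_rot: [-3.14, 0.011, -0.084]
force: [-0.0, 0.3, -1.9]
gripper_width: 0.0305
t 22.3 p [ 0.4456 -0.3346  0.397 ] rack x,y mm -90.9 -446.1 tip z 198.0 F [-0.   0.3 -1.9] w 30.5
shift mm [  2.9 -11.5 135. ] rot deg [-0.11  0.65  0.22]
```

```bash
python3 -m pendant '[[[3,-11,40,0,0.6,0,20],[0,0,40,0,0,0,20],[0,0,30,0,0,0,20],[0,0,16,0,0,0,20],[0,0,0,0,0,0,20]]]';python3 -c "
from h import *
to([.448,-.323,.260])"
```

```text
clock: 22.8
ee_pos: [0.4474, -0.3221, 0.264]
eef_rot: [-3.138, 0.004, -0.087]
force: [0.1, 0.4, -1.5]
gripper_width: 0.0305
t 22.8 p [ 0.4474 -0.3221  0.264 ] rack x,y mm -90.2 -433.5 tip z 65.0 F [ 0.1  0.4 -1.5] w 30.5
shift mm [0.7 0.9 4. ] rot deg [-0.23  0.23  0.07]
```

```bash
python3 -m pendant '[[[0,0,2,-0.2,0.2,0,20],[0,0,2,0,0,0,20],[0,0,0,0,0,0,20]]]'; python3 -m pendant '[[[0,0,1.5,0,0,0,20],[0,0,1,0,0,0,20],[0,0,0,0,0,0,20]]]'
```

```text
clock: 23.1
ee_pos: [0.4479, -0.3214, 0.2608]
eef_rot: [-3.141, 0.0, -0.086]
force: [-0.4, -0.2, -1.5]
gripper_width: 0.0308
clock: 23.4
ee_pos: [0.4484, -0.3217, 0.26]
eef_rot: [3.141, -0.003, -0.086]
force: [-0.5, 0.6, -2.4]
gripper_width: 0.0306
```

```bash
python3 -m pendant '[[[0,0,2,0,0,0,20],[0,0,1.5,0,0,0,20],[0,0,0,0,0,0,20]]]'; python3 -m pendant '[[[0,0,1.5,0,0,0,20],[0,0,1,0,0,0,20],[0,0,0,0,0,0,20]]]'
```

```text
clock: 23.7
ee_pos: [0.4491, -0.322, 0.2581]
eef_rot: [3.14, -0.005, -0.086]
force: [0.5, 0.6, -2.5]
gripper_width: 0.0306
clock: 24.0
ee_pos: [0.45, -0.3221, 0.2579]
eef_rot: [3.14, -0.008, -0.086]
force: [-0.4, 0.3, -2.6]
gripper_width: 0.0311
```

```bash
python3 -m pendant '[[[0,0,3,0,0.3,0,20],[0,0,2,0,0,0,20],[0,0,0,0,0,0,20]]]'
```

```text
clock: 24.3
ee_pos: [0.4522, -0.3224, 0.2566]
eef_rot: [3.138, -0.02, -0.086]
force: [0.5, 0.1, -2.1]
gripper_width: 0.031
```

```bash
python3 -m pendant '[[[0,0,0,0,-1.0,0,20],[0,0,2,0,0,0,20],[0,0,0,0,0,0,20]]]'; python3 -m pendant '[[[0,0,0,0,0,0,55],[0,0,0,0,0,0,55],[0,0,0,0,0,0,55],[0,0,-25,0,0,0,55],[0,0,-50,0,0,0,55],[0,0,-50,0,0,0,55],[-10,40,-20,0,0,0,55],[-10,40,0,0,0,0,55],[-10,40,0,0,0,0,55],[-10,40,0,0,0,0,55]]]';python3 - <<'E'
from h import *
st()
a=capture('scene');b=capture('top')
cv2.imwrite('pics/f1.png',cv2.resize(a[60:300,80:400],None,fx=2.4,fy=2.4,interpolation=cv2.INTER_CUBIC))
cv2.imwrite('pics/f2.png',cv2.resize(b[100:300,120:420],None,fx=2.6,fy=2.6,interpolation=cv2.INTER_CUBIC))
E
```

```text
clock: 24.6
ee_pos: [0.4532, -0.3226, 0.2561]
eef_rot: [3.138, -0.004, -0.086]
force: [-2.5, 2.2, 2.7]
gripper_width: 0.0308
clock: 25.6
ee_pos: [0.4013, -0.4778, 0.4064]
eef_rot: [3.138, -0.0, -0.075]
force: [-0.1, -0.1, -0.5]
gripper_width: 0.0551
t 25.6 p [ 0.4013 -0.4778  0.4064] rack x,y mm -122.5 -592.7 tip z 207.4 F [-0.1 -0.1 -0.5] w 55.1
```

View pics/f1.png

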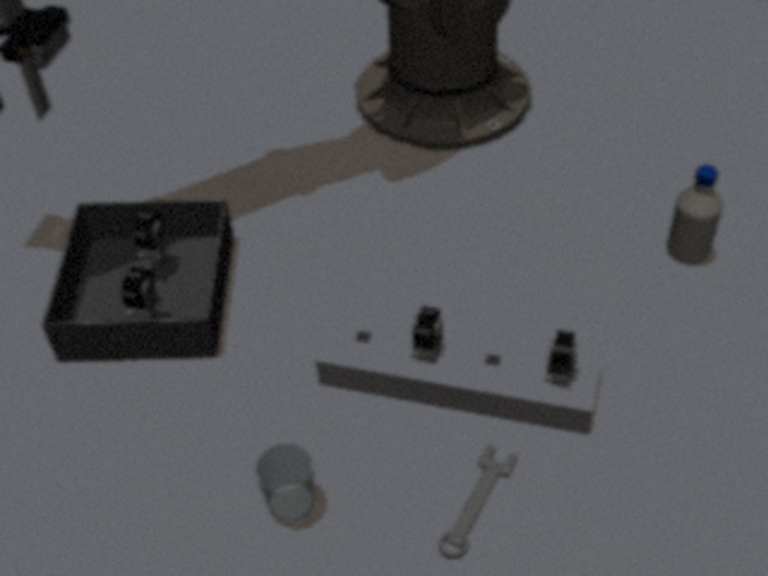

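View pics/f2.png

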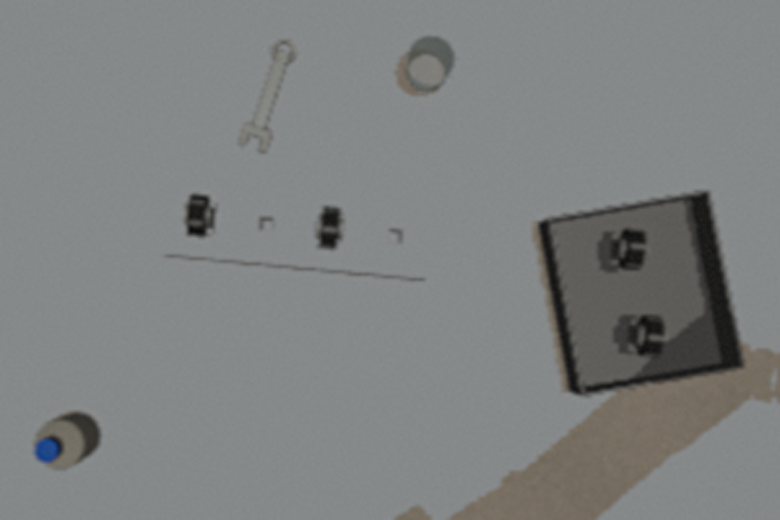

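Both binders are inside the bin in both views, and the two free ones stand in sockets 2 and 4. The bottle, beaker and wrench look unmoved. I'll check numerically that nothing has shifted, then hand in.

```bash
python3 - <<'E'
from h import *
a=capture('top');a0=cv2.imread('pics/top0.png')
def bl(im):
    g=cv2.cvtColor(im,cv2.COLOR_BGR2GRAY);m=((g<90)*255).astype(np.uint8);m[:165]=0;m[200:]=0;m[:,:180]=0;m[:,290:]=0
    n,l,s,c=cv2.connectedComponentsWithStats(m);return [(c[i].round(1).tolist(),int(s[i,4])) for i in range(1,n) if s[i,4]>30]
print(bl(a0),bl(a))
for n,(x0,y0,x1,y1) in dict(wrench=(205,110,240,162),beaker=(268,110,300,142),bottle=(128,255,165,285),bin=(325,170,410,255)).items():
    print(n,np.abs(a[y0:y1,x0:x1].astype(float)-a0[y0:y1,x0:x1]).mean().round(2))
b=capture('top');print('bin motion',np.abs(a[170:255,325:410].astype(float)-b[170:255,325:410]).mean().round(2))
s=capture('scene');s0=cv2.imread('pics/scene0.png')
g=lambda i:np.argwhere(cv2.cvtColor(i,cv2.COLOR_BGR2GRAY)[180:225,250:266]<50).mean(0).round(1)
g2=lambda i:np.argwhere(cv2.cvtColor(i,cv2.COLOR_BGR2GRAY)[190:220,306:324]<50).mean(0).round(1)
print(g(s0),g(s),g2(s0),g2(s)); st()
robot.finish_job()
E
```

```text
[([196.3, 182.6], 142), ([221.3, 185.0], 126), ([246.4, 187.3], 121), ([271.7, 189.8], 127)] [([196.2, 182.5], 141), ([246.3, 187.3], 114)]
wrench 1.07
beaker 1.09
bottle 1.12
bin 8.0
bin motion 1.45
[25.5  7.4] [25.6  7.4] [19.   7.7] [18.6  7.9]
t 25.85 p [ 0.402  -0.4762  0.4053] rack x,y mm -122.0 -591.0 tip z 206.3 F [ 0.5 -0.1  0. ] w 55.1
the job is handed in; nothing more can be done
```

I tested all four wheels, put the two binding casters in the grey bin and left the two free-running ones in the block. The job was handed in at about 26 s of the 72 s allowed.

- **Binding casters:** The wheels at block y = −120 and +40 mm stopped dead after each of two strokes. Each stroke turned them roughly 40–48°, about 80–90° in total, well over 0.5 rad. Bars repeat every 60°, so I took the stroke direction to tell how far they turned.
- **Free casters:** The wheels at y = −40 and +120 mm were still turning in every picture after release.
- **In the bin:** The last pictures from both cameras show both binders well inside the bin walls and at rest. I lowered them close to the floor before letting go. I did not measure their exact height or tilt in the bin.
- **In the block:** The free casters are within about 0.5 pixel of where they started in both views, so they should still be fully home.
- **Bystanders:** The patches of the picture holding the bottle, beaker and wrench show no change beyond image noise.
- **Forces:** The highest reading was about 12 N, while pressing on the y = +120 wheel, and the gripper was clear of everything at the end.

No check failed or disagreed.

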